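# Close the kit drawer and gather the loose caps in the tote's lip corner

### The job

The upper drawer of the small chest has been left open over the grey tote: push it home until its catch takes it and its front is flush. Then pick up the tote by its finger tab and tip it so that all four loose tube caps slide into the cut-off corner with the pouring lip, without spilling any or disturbing the things standing around. Finish holding the tote in the gripper, clear of the bench and still plainly tipped, steady, with the caps resting together in that corner ready to be poured; do not put it down or let go.

Things in the scene. Friction and masses are not known exactly. Their poses are not given: they have to be found in the camera images.
- drawer_chest_drawer1 (a joint): Opening of the chest's upper drawer in m: 0 is fully home, 0.14 fully out; it starts 0.10 to 0.135 out. It slides with about 1 N; over the last 10 mm a roller catch resists with up to about 5 N, then from about 4 mm pulls the drawer onto its stop at 0, where it stays. No latch to release.
- drawer_front (a point): Centre of the outer face of the upper drawer's front, moves with it: a flat upright cream panel 210 mm wide (y), 72 mm high, middle 119 mm over the bench, facing -x. x points into the chest, the way the drawer closes. A round black knob 20 mm across stands 19 mm out of the face, 30 mm to the -y side of this point. The drawer's underside is 83 mm over the bench.
- drawer_chest: Cream two-drawer desk chest, fixed to the bench, 200 mm deep (x) without its knobs, 220 mm wide (y), top 160 mm over the bench. Origin: centre of its underside; front face 91 mm to -x; the shut lower drawer has the same knob; z up, x into the chest.
- tote: Grey plastic tote: open tray 160 mm long (x), 110 mm wide (y), walls 48 mm high, walls and floor 3 mm thick, 0.16 to 0.25 kg, smooth inside: caps begin to slide at about 13 degrees and run freely from 30 to 35. Origin: centre of underside; z up. The -x end with the finger tab faces the robot; the +x, +y corner is cut off and has the pouring lip. Its far end starts below the open drawer.
- tote_tab (a point): Middle of the top edge of the tote's finger tab: an upright ribbed tab 10 mm thick (tote x), 40 mm wide (tote y), its top 80 mm over the tote's underside and 32 mm over the rim, 83 mm to -x of the tote's origin. Pinch it from above across its thickness.
- tote_lip (a point): Inside foot of the pouring-lip wall at the tote's floor: 64 mm to +x and 39 mm to +y of the tote's origin, 3 mm over its underside. The corner is cut at 45 degrees (28 mm legs); its wall is only 36 mm high and flares outward at the top.
- cap_0: Loose lilac push cap lying in the tote mouth down, 19 mm across, 17 mm high, 12 g. Origin: centre of its underside.
- cap_1: Loose lilac push cap lying in the tote mouth down, 19 mm across, 17 mm high, 12 g. Origin: centre of its underside.
- cap_2: Loose lilac push cap lying in the tote mouth down, 19 mm across, 17 mm high, 12 g. Origin: centre of its underside.
- cap_3: Loose lilac push cap lying in the tote mouth down, 19 mm across, 17 mm high, 12 g. Origin: centre of its underside.
- vial_0: Bystander: glass vial with a brown stopper, 21 mm across, 72 mm high, standing to the left of the tote. Origin: centre of its underside.
- vial_1: Bystander: a second such vial, 21 mm across, 72 mm high, next to it. Origin: centre of its underside.
- tube_block: Bystander: white foam block 28 x 68 mm with three upright tubes, 101 mm high in all, to the right of the tote. Origin: centre of its underside.
- control_red_b: Bystander: white container with a red cap, 25 mm across, 80 mm high. Origin: centre of its underside.
- rack_96_blue: Bystander: blue tube rack 86 x 132 x 42 mm. Origin: centre of its underside.

How it is judged:
By the outcome, as a careful person would: the job done as asked, in the order asked, and still so for the second after the job is handed in, while the arm keeps its last pose, push and grip.
It also fails if it takes over 51 s, if anything falls off the work surface, if the arm or the gripper's body presses on something with over 40 N, if the wrist force passes 120 N, or if a joint passes its speed limit or range.

### The arm

A 6-joint arm with a two-finger parallel gripper is mounted at the origin on a cart in front of the work surface, level with it; the furniture and walls round the work are solid. World frame = base frame: x ahead of the robot, y to its left, z up, the work surface at z = 0. Lengths are in m, angles in rad, forces in N, time in s.
With the tool pointing down it reaches from about 0.35 to 0.975 m from the base axis. Payload 4.9 kg.
Tool frame: the origin (TCP) lies at the very end of the fingers, on their centre line; the grasp point (between the pads) lies ctrl.grip_point_offset behind it (ctrl.grip_point_offset is the distance from the TCP to the grasp point, in m); z points along the fingers, y is the line along which they close (so a half turn about z gives the same grasp; the last joint's range is limited). The gripper opens to 85 mm and grips with 20 to 120 N. Pads are 22 mm wide; open, the fingers measure 114 mm over their backs; the gripper's body (76 mm by 85 mm) begins 54 mm behind the grasp point. The pads swing forward as they close: fully open they stand 13 mm farther back than shut.
Start: joints at [-1.425, 0.053, 1.613, -0, 1.476, -0.119], TCP at [0.164, -0.603, 0.231] pointing down, gripper open.
Joint ranges: [-3.01, 3.01], [-1.01, 2.22], [0.06, 2.58], [-1.02, 4.17], [0.09, 2.62], [-3.14, 3.14]. Speed limits (rad/s): [2.57, 2.57, 3.14, 3.14, 3.14, 3.14].

### API

Orientations are given as a rotation vector (axis times angle).
In Python, from station import ctrl gives the robot as it stands. The module is installed in compiled form; this text tells all that it offers.
- The arm moves only by the tool drive_tool, never from a script. Its argument "steps" is a list of rows, each an object with "translation": the shift along the tool's x, y, z normalised to -1 to 1, where 1 is 4 cm, a list of three; "angular": the turn, a rotation vector about the tool's x, y, z normalised to -1 to 1, where 1 is 8 degrees, a list of three; "gripper": the opening, from 0 (shut) to 1 (fully open). In form: [{"translation": [dx, dy, dz], "angular": [wx, wy, wz], "gripper": gripper}, ...]. A call has 1 to 8 rows; each row shifts and turns the commanded pose from where the row before left it, along the tool's axes as they then stand; what a row does not reach is not made up. A row lasts 1/8 s, in which the tool goes at most 62.5 mm and 10.7 degrees, less where a joint would pass 70% of its speed; a pose out of reach is approached as far as the arm can. A call with a number of a shift or a turn outside -1 to 1 is refused whole. A call with a gripper value outside its range is refused whole. The fingers move at their own pace and stop on an object; "force" is the grip in N (left out, the last holds). Time passes only in rows, so rows that do not move let the fingers close. It gives the time, the measured TCP pose, the force, the opening and the grip force at its end, in the units of the state.
- ctrl.get_obs(): the state, without advancing time (a new reading comes with each control period).
- ctrl.get_image(name): name is "side" or "top" or "wrist"; returns a dict with "color" (400x640x3 uint8, red, green, blue), "depth" (400x640 float32, m along the optical axis (not along the pixel's ray), 0 where there is no reading), "fx", "fy", "cx", "cy" (pixels), "R" (3x3) and "t" (3): a world point X has camera coordinates R X + t. Camera axes: x right, y down, z forward; pixel columns grow to the right and rows downward; lengths in m; the calibration is good to about 2 mm. A picture is of the moment at which its call begins.
- ctrl.finish_job(): hands the job in; it is judged then, once.
The state is a dict: "t": time; "q": joint angles; "dq": joint speeds; "effort": joint torques, N m; "tool_pos": TCP position; "tool_rot": TCP orientation; "contact_force": force on the tool from outside, world axes, zero at the start; "wrist_torque": the same for the moment, N m; "opening": finger opening in m; "grip_force": force on a finger pad.
Only numpy, scipy, OpenCV 4.12 (cv2) and the standard library are available. Lean on these libraries where they do the work, as an engineer would, in place of code of your own. Each camera call takes 0.05 s, during which the arm holds its last target. There are 200 camera calls.

## Working session

There is one attempt and no reset: what is moved stays moved. The work goes in short steps, Python scripts to look and compute and a tool call to move; the robot and the scene stay as the last step left them, time stands still between calls to the robot, and variables do not carry over. Pictures are saved under pics/ and viewed, at most 10 in all, crops included, and the job is handed in when it is done.

Besides the shell and the picture viewer there is one more tool, called after "Call:" as name([rows], argument=value, ...), one row to a line, values as JSON. drive_tool: Moves the arm, as the interface text tells. Its arguments: {"type":"object","properties":{"steps":{"type":"array"},"force":{"type":"number"}},"required":["steps"]}

```bash
mkdir -p pics
cat > h.py <<'E'
import numpy as np, cv2
from station import ctrl
from scipy.spatial.transform import Rotation as Ro
def grab(n):
    im=ctrl.get_image(n); np.savez(f'{n}.npz',**im); return im
def load(n): return np.load(f'{n}.npz')
def px(im,u,v,d=None):
    d=im['depth'][int(v),int(u)] if d is None else d
    p=np.array([(u-im['cx'])/im['fx']*d,(v-im['cy'])/im['fy']*d,d]); return im['R'].T@(p-im['t'])
def cloud(im):
    v,u=np.mgrid[:400,:640]; d=im['depth']
    p=np.stack([(u-im['cx'])/im['fx']*d,(v-im['cy'])/im['fy']*d,d],-1)
    return (p-im['t'])@im['R']
def save(im,name): cv2.imwrite(f'pics/{name}.png',im['color'][...,::-1])
E
python3 - <<'E'
from h import *
for n in ['top','side']:
    im=grab(n); save(im,n+'0'); print(n,im['fx'],im['R'].round(3).tolist(),im['t'])
o=ctrl.get_obs(); print(o, ctrl.grip_point_offset)
E
```

```text
top 441.13999998090947 [[-0.017, -0.999, -0.031], [-0.985, 0.022, -0.171], [0.171, 0.027, -0.985]] [0.23406816 0.62610049 1.04735757]
side 438.52328129906107 [[0.836, -0.548, -0.002], [-0.33, -0.5, -0.801], [0.438, 0.67, -0.599]] [-0.38921295  0.38920152  0.56252291]
{'t': 0.1, 'q': array([-1.42501900e+00,  5.33131739e-02,  1.61415060e+00,  7.59623599e-06,
        1.47598666e+00, -1.18961070e-01]), 'dq': array([ 0.00010303, -0.00252945, -0.00149621, -0.00015716, -0.00039917,
        0.00055887]), 'effort': array([-3.54149570e-04, -3.94904780e+01, -3.71364462e+01, -1.31088354e-04,
        3.89857640e-03,  1.82635910e-05]), 'tool_pos': array([ 0.16347995, -0.60266356,  0.23017574]), 'tool_rot': array([-3.11226864e+00, -4.14390460e-01,  2.72337305e-05]), 'contact_force': array([ 0.32025192, -0.98210901,  0.01017187]), 'wrist_torque': array([0.06916975, 0.03223932, 0.00166987]), 'grip_force': 0.0, 'opening': 0.085329811725291} 0.0187
```

View pics/top0.png

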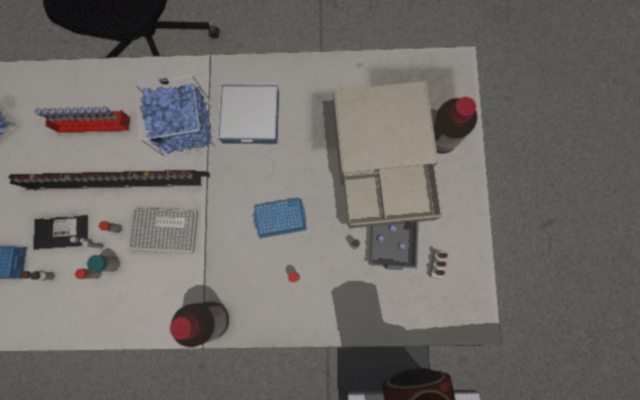

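View pics/side0.png

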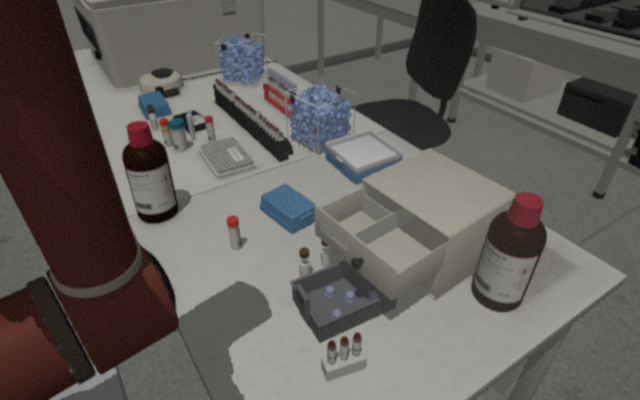

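The top view shows the open drawer's front edge at about row 222 (cols 347–438). The tote is at cols 367–417, rows 222–268, with a vial at (354,243) and the tube block at (439,262). The side view shows the tote at (340,297) and the drawer front running from (318,215) to (385,285). I'll enlarge both.

Run:
```python
from h import *
a=load('top');b=load('side')
A=cv2.resize(a['color'][160:290,330:460],(585,585),interpolation=cv2.INTER_CUBIC)
cv2.imwrite('pics/topc.png',cv2.convertScaleAbs(A[...,::-1],alpha=1.5))
B=cv2.resize(b['color'][190:380,275:455],None,fx=3.15,fy=3.15,interpolation=cv2.INTER_CUBIC)
cv2.imwrite('pics/sidec.png',cv2.convertScaleAbs(B[...,::-1],alpha=1.5))
for n,im in (('top',a),('side',b)):
    P=cloud(im);ok=im['depth']>0
    print(n, ok.mean())
    m=ok&(P[...,0]>.3)&(P[...,0]<.95)&(P[...,1]<0)&(P[...,1]>-.6)
    for lo,hi in [(-.01,.01),(.04,.055),(.07,.085),(.095,.105),(.145,.165)]:
        q=P[m&(P[...,2]>lo)&(P[...,2]<hi)]
        print(lo,hi,len(q), q.min(0).round(3),q.max(0).round(3)) if len(q) else None
P=cloud(a)
for v in (225,215,205): print([P[v,u].round(3).tolist() for u in (350,370,392,415,430)])
```

```text
top 0.995984375
-0.01 0.01 13862 [ 0.3   -0.222 -0.008] [ 0.95 -0.    0.01]
0.04 0.055 193 [ 0.432 -0.133  0.04 ] [ 0.757 -0.     0.055]
0.07 0.085 540 [ 0.432 -0.136  0.07 ] [ 0.763 -0.     0.085]
0.095 0.105 99 [ 0.558 -0.137  0.095] [ 0.808 -0.003  0.105]
0.145 0.165 1960 [ 0.558 -0.143  0.145] [ 0.882 -0.     0.165]
side 0.98753515625
-0.01 0.01 24073 [ 0.3   -0.221 -0.01 ] [ 0.95 -0.    0.01]
0.04 0.055 1067 [ 0.431 -0.153  0.04 ] [ 0.81  -0.     0.055]
0.07 0.085 1089 [ 0.431 -0.153  0.07 ] [ 0.809 -0.     0.085]
0.095 0.105 691 [ 0.558 -0.154  0.095] [ 0.809 -0.001  0.105]
0.145 0.165 3008 [ 0.558 -0.153  0.145] [ 0.885 -0.     0.165]
[[0.547, 0.147, 0.152], [0.55, 0.099, 0.111], [0.56, 0.033, 0.008], [0.556, -0.02, 0.038], [0.559, -0.065, 0.002]]
[[0.578, 0.144, 0.086], [0.577, 0.095, 0.084], [0.576, 0.042, 0.083], [0.574, -0.012, 0.089], [0.574, -0.047, 0.09]]
[[0.602, 0.143, 0.087], [0.601, 0.095, 0.086], [0.6, 0.042, 0.087], [0.6, -0.014, 0.082], [0.598, -0.049, 0.087]]
```

View pics/topc.png

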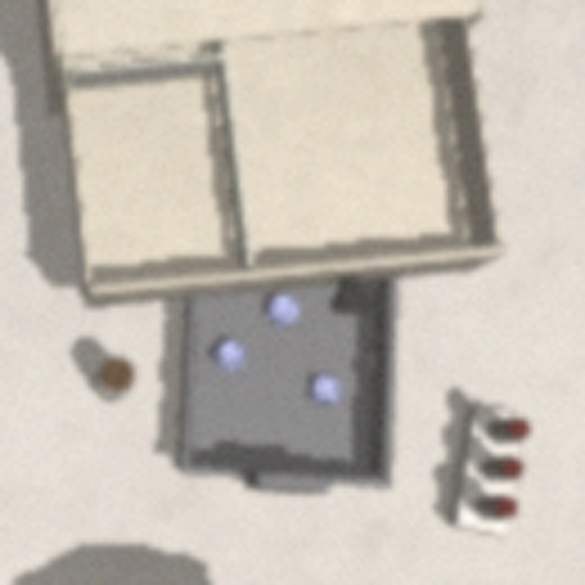

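View pics/sidec.png

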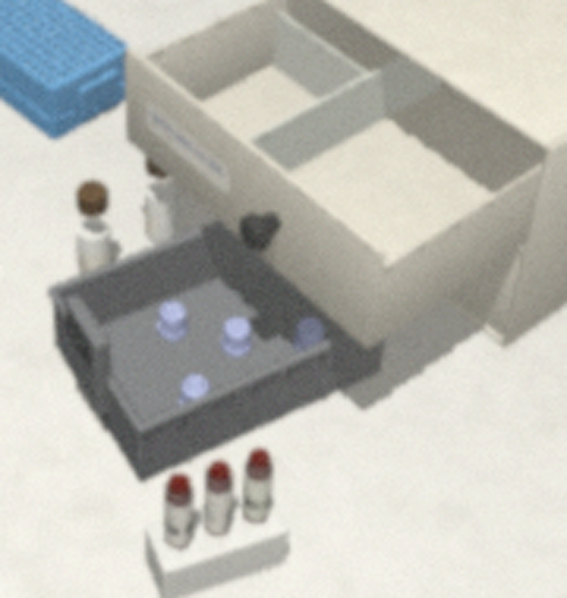

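The crops show the drawer front slightly yawed with its knob at side px (357,263). The tote tab is at top px (385..403, 267) and side px (297..309, 285..300). Three caps are in plain view and the fourth is near the far wall. One vial is left of the tote, and the second is partly under the drawer.

Run:
```python
from h import *
a=load('top');b=load('side');Pa=cloud(a);Pb=cloud(b)
# drawer front plane from side
u,v=np.meshgrid(np.arange(640),np.arange(400))
m=(Pb[...,2]>.09)&(Pb[...,2]<.145)&(Pb[...,0]>.5)&(Pb[...,0]<.6)&(Pb[...,1]>-.1)&(Pb[...,1]<.2)
q=Pb[m&(u>310)&(u<400)]; 
# robust line x = c + k*y
c=np.polyfit(q[:,1],q[:,0],1)
for _ in range(8):
    r=q[:,0]-np.polyval(c,q[:,1]); k=abs(r)<.004; c=np.polyfit(q[k,1],q[k,0],1)
print('front line',c,'yaw deg',-np.degrees(np.arctan(c[0])),k.sum(), q[k,1].min(),q[k,1].max())
for n,P in (('top',Pa),('side',Pb)):
    # chest top vs tote
    m=(P[...,2]>.062)&(P[...,2]<.09)&(P[...,0]>.38)&(P[...,0]<.48)&(P[...,1]>-.05)&(P[...,1]<.12)
    q=P[m];print(n,'tab',len(q),q.min(0).round(4),q.max(0).round(4),q.mean(0).round(4)); 
    t=q[q[:,2]>.074];print(len(t),t.mean(0).round(4), t.min(0).round(3),t.max(0).round(3)); 
    if len(t)>4: print('tab k',np.polyfit(t[:,1],t[:,0],1))
    m=(P[...,2]>.04)&(P[...,2]<.054)&(P[...,0]>.40)&(P[...,0]<.56)&(P[...,1]>-.05)&(P[...,1]<.12)
    q=P[m];rc=cv2.minAreaRect((q[:,:2]*1000).astype(np.float32));print('rim',len(q),rc)
    m=(P[...,2]>.145)&(P[...,2]<.175)&(P[...,0]>.5)&(P[...,0]<.9)&(P[...,1]>-.12)&(P[...,1]<.2)
    q=P[m];rc=cv2.minAreaRect((q[:,:2]*1000).astype(np.float32));print('chest+drawer top',len(q),rc,cv2.boxPoints(rc).round(0).tolist())
for n,im,pts in (('topTab',a,[(385,266),(403,268),(394,267)]),('sideTab',b,[(297,285),(309,300),(303,292)]),('knob',b,[(357,263)]),('vial top',a,[(355,243)]),('vial side',b,[(304,250),(325,243)]),('tubes top',a,[(443,255),(441,264),(440,273)]),('tubes side',b,[(332,343),(345,339),(357,335)]),('caps top',a,[(393,228),(381,238),(402,246)]),('caps side',b,[(330,292),(350,297),(337,313),(373,295)])):
    print(n,[px(im,*p).round(3).tolist() for p in pts])
```

```text
front line [-0.07847608  0.55911827] yaw deg 4.487151888750458 1850 -0.0606352206063499 0.14944393056476546
top tab 76 [0.4473 0.0208 0.0625] [0.4575 0.0611 0.0845] [0.4528 0.0416 0.0794]
73 [0.4528 0.0411 0.08  ] [0.447 0.021 0.075] [0.457 0.061 0.084]
tab k [0.06860892 0.45000745]
rim 265 ((505.8613586425781, 36.97931671142578), (116.05565643310547, 112.48927307128906), 87.4143295288086)
chest+drawer top 8439 ((718.044189453125, 22.55792236328125), (323.1186218261719, 289.1009216308594), 4.481396198272705) [[546.0, 154.0], [568.0, -134.0], [890.0, -109.0], [868.0, 179.0]]
side tab 186 [0.4468 0.0209 0.0627] [0.4596 0.0599 0.0827] [0.4517 0.0373 0.0753]
123 [0.4527 0.0388 0.0791] [0.447 0.021 0.074] [0.46  0.06  0.083]
tab k [0.0815867  0.44951305]
rim 666 ((506.3688659667969, 36.63422393798828), (115.35226440429688, 116.32568359375), 84.90431213378906)
chest+drawer top 8293 ((718.0762939453125, 22.925888061523438), (324.4416198730469, 290.73797607421875), 4.456658840179443) [[545.0, 155.0], [568.0, -135.0], [891.0, -109.0], [869.0, 180.0]]
topTab [[0.455, 0.061, 0.051], [0.45, 0.008, -0.004], [0.452, 0.042, 0.077]]
sideTab [[0.453, 0.057, 0.079], [0.455, 0.022, 0.074], [0.453, 0.037, 0.08]]
knob [[0.542, 0.008, 0.125]]
vial top [[0.511, 0.133, 0.07]]
vial side [[0.513, 0.132, 0.071], [0.56, 0.131, 0.066]]
tubes top [[0.478, -0.074, 0.081], [0.457, -0.07, 0.075], [0.436, -0.064, 0.082]]
tubes side [[0.439, -0.069, 0.076], [0.46, -0.074, 0.077], [0.48, -0.079, 0.076]]
caps top [[0.551, 0.033, 0.023], [0.526, 0.064, 0.017], [0.505, 0.011, 0.017]]
caps side [[0.523, 0.058, 0.017], [0.547, 0.028, 0.017], [0.505, 0.01, 0.018], [0.583, 0.006, 0.021]]
```

```bash
cat >> h.py <<'E'
def down(h):  # tool down, tool x heading h deg
    c,s=np.cos(np.radians(h)),np.sin(np.radians(h)); return Ro.from_matrix(np.array([[c,s,0],[s,-c,0],[0,0,-1]]))
def plan(pos,rot,n,g,start=None):
    o=ctrl.get_obs(); p,R=start or (o['tool_pos'],Ro.from_rotvec(o['tool_rot']))
    w=(R.inv()*rot).as_rotvec()
    for i in range(n):
        d=R.inv().apply((pos-p)/(n-i))/.04; a=np.degrees((R.inv()*rot).as_rotvec()/(n-i))/8
        d,a=d.round(2),a.round(2); p=p+R.apply(d*.04); R=R*Ro.from_rotvec(np.radians(a*8))
        print('{"translation":%s,"angular":%s,"gripper":%s}%s'%((d+0.).tolist(),(a+0.).tolist(),g,',' if (i+1)%8 and i<n-1 else '\n'))
    return p,R
E
python3 - <<'E'
from h import *
plan(np.array([.45,.05,.23]),down(94.5),22,0)
E
```

```text
{"translation":[0.51, -0.63, 0.0],"angular":[0.0, 0.0, -0.45],"gripper":0},
{"translation":[0.55, -0.6, 0.0],"angular":[0.0, 0.0, -0.45],"gripper":0},
{"translation":[0.58, -0.56, 0.0],"angular":[0.0, 0.0, -0.45],"gripper":0},
{"translation":[0.62, -0.52, 0.0],"angular":[0.0, 0.0, -0.45],"gripper":0},
{"translation":[0.65, -0.48, 0.0],"angular":[0.0, 0.0, -0.45],"gripper":0},
{"translation":[0.68, -0.44, 0.0],"angular":[0.0, 0.0, -0.45],"gripper":0},
{"translation":[0.7, -0.4, 0.0],"angular":[0.0, 0.0, -0.45],"gripper":0},
{"translation":[0.73, -0.35, 0.0],"angular":[0.0, 0.0, -0.45],"gripper":0}

{"translation":[0.75, -0.31, 0.0],"angular":[0.0, 0.0, -0.45],"gripper":0},
{"translation":[0.77, -0.26, 0.0],"angular":[0.0, 0.0, -0.45],"gripper":0},
{"translation":[0.78, -0.21, 0.0],"angular":[0.0, 0.0, -0.45],"gripper":0},
{"translation":[0.79, -0.16, 0.0],"angular":[0.0, 0.0, -0.45],"gripper":0},
{"translation":[0.8, -0.11, 0.0],"angular":[0.0, 0.0, -0.45],"gripper":0},
{"translation":[0.81, -0.06, 0.0],"angular":[0.0, 0.0, -0.45],"gripper":0},
{"translation":[0.81, -0.01, 0.0],"angular":[0.0, 0.0, -0.45],"gripper":0},
{"translation":[0.81, 0.04, 0.0],"angular":[0.0, 0.0, -0.45],"gripper":0}

{"translation":[0.81, 0.09, 0.01],"angular":[0.0, 0.0, -0.45],"gripper":0},
{"translation":[0.8, 0.14, 0.0],"angular":[0.0, 0.0, -0.45],"gripper":0},
{"translation":[0.79, 0.19, 0.01],"angular":[0.0, 0.0, -0.45],"gripper":0},
{"translation":[0.77, 0.24, 0.0],"angular":[0.0, 0.0, -0.46],"gripper":0},
{"translation":[0.76, 0.28, 0.01],"angular":[0.0, -0.01, -0.45],"gripper":0},
{"translation":[0.74, 0.33, 0.0],"angular":[0.0, 0.0, -0.46],"gripper":0}
```

Call:
drive_tool([
  {"translation": [0.51,-0.63,0],"angular": [0,0,-0.45],"gripper": 0},
  {"translation": [0.55,-0.6,0],"angular": [0,0,-0.45],"gripper": 0},
  {"translation": [0.58,-0.56,0],"angular": [0,0,-0.45],"gripper": 0},
  {"translation": [0.62,-0.52,0],"angular": [0,0,-0.45],"gripper": 0},
  {"translation": [0.65,-0.48,0],"angular": [0,0,-0.45],"gripper": 0},
  {"translation": [0.68,-0.44,0],"angular": [0,0,-0.45],"gripper": 0},
  {"translation": [0.7,-0.4,0],"angular": [0,0,-0.45],"gripper": 0},
  {"translation": [0.73,-0.35,0],"angular": [0,0,-0.45],"gripper": 0},
])

```text
t: 1.1
tool_pos: [0.2683, -0.3651, 0.2308]
tool_rot: [-2.911, -1.179, -0.0]
contact_force: [0.8, 0.7, 0.4]
opening: 0.0004
grip_force: 0.0
```

Call:
drive_tool([
  {"translation": [0.75,-0.31,0],"angular": [0,0,-0.45],"gripper": 0},
  {"translation": [0.77,-0.26,0],"angular": [0,0,-0.45],"gripper": 0},
  {"translation": [0.78,-0.21,0],"angular": [0,0,-0.45],"gripper": 0},
  {"translation": [0.79,-0.16,0],"angular": [0,0,-0.45],"gripper": 0},
  {"translation": [0.8,-0.11,0],"angular": [0,0,-0.45],"gripper": 0},
  {"translation": [0.81,-0.06,0],"angular": [0,0,-0.45],"gripper": 0},
  {"translation": [0.81,-0.01,0],"angular": [0,0,-0.45],"gripper": 0},
  {"translation": [0.81,0.04,0],"angular": [0,0,-0.45],"gripper": 0},
])

```text
t: 2.1
tool_pos: [0.3726, -0.1279, 0.2309]
tool_rot: [-2.527, -1.866, 0.0]
contact_force: [-0.1, -0.4, -0.4]
opening: 0.0003
grip_force: 0.0
```

Call:
drive_tool([
  {"translation": [0.81,0.09,0],"angular": [0,0,-0.45],"gripper": 0},
  {"translation": [0.8,0.14,0],"angular": [0,0,-0.45],"gripper": 0},
  {"translation": [0.79,0.19,0],"angular": [0,0,-0.45],"gripper": 0},
  {"translation": [0.77,0.24,0],"angular": [0,0,-0.45],"gripper": 0},
  {"translation": [0.76,0.28,0],"angular": [0,0,-0.45],"gripper": 0},
  {"translation": [0.74,0.33,0],"angular": [0,0,-0.45],"gripper": 0},
])

```text
t: 2.85
tool_pos: [0.45, 0.0506, 0.2308]
tool_rot: [-2.132, -2.307, 0.001]
contact_force: [1.0, 0.3, 0.0]
opening: -0.0001
grip_force: 0.0
```

Call:
drive_tool([
  {"translation": [0.1,0.5,0.7],"angular": [0,0,0],"gripper": 0},
  {"translation": [0,0.5,0.7],"angular": [0,0,0],"gripper": 0},
  {"translation": [0,0,0.7],"angular": [0,0,0],"gripper": 0},
  {"translation": [0,0,0.7],"angular": [0,0,0],"gripper": 0},
  {"translation": [0,0.4,0],"angular": [0,0,0],"gripper": 0},
  {"translation": [0,0.4,0],"angular": [0,0,0],"gripper": 0},
  {"translation": [0,0.3,0],"angular": [0,0,0],"gripper": 0},
])

```text
t: 3.72
tool_pos: [0.5336, 0.0599, 0.1188]
tool_rot: [-2.135, -2.304, 0.001]
contact_force: [-0.2, 0.7, -0.3]
opening: 0.0002
grip_force: 0.0
```

Run:
```python
from h import *
b=load('side');P=cloud(b)
# chest front face beside drawer: lower drawer / body front, right of opening (side view right of drawer)
d=np.array([.9969,.0783])
m=(P[...,2]>.02)&(P[...,2]<.15)&(P[...,0]>.6)&(P[...,0]<.72)&(P[...,1]>-.12)&(P[...,1]<.2)
q=P[m];s=q[:,:2]@d; h,e=np.histogram(s,bins=np.arange(.6,.72,.005)); print(h.tolist())
print('front s',np.array([.5556,.0445])@d)
```

```text
[65, 85, 134, 234, 268, 246, 253, 254, 244, 245, 252, 235, 239, 246, 265, 802, 322, 214, 212, 201, 230, 194, 174]
front s 0.55736199
```

Call:
drive_tool([
  {"translation": [0,0.2,0],"angular": [0,0,0],"gripper": 0},
  {"translation": [0,0.3,0],"angular": [0,0,0],"gripper": 0},
  {"translation": [0,0.3,0],"angular": [0,0,0],"gripper": 0},
  {"translation": [0,0.3,0],"angular": [0,0,0],"gripper": 0},
  {"translation": [0,0.3,0],"angular": [0,0,0],"gripper": 0},
  {"translation": [0,0.3,0],"angular": [0,0,0],"gripper": 0},
  {"translation": [0,0.3,0],"angular": [0,0,0],"gripper": 0},
  {"translation": [0,0.3,0],"angular": [0,0,0],"gripper": 0},
])

```text
t: 4.72
tool_pos: [0.626, 0.067, 0.1193]
tool_rot: [-2.135, -2.305, -0.0]
contact_force: [-0.7, 0.6, -0.6]
opening: 0.0003
grip_force: 0.4
```

Call:
drive_tool([
  {"translation": [0,0.3,0],"angular": [0,0,0],"gripper": 0},
  {"translation": [0,0.1,0],"angular": [0,0,0],"gripper": 0},
  {"translation": [0,0.1,0],"angular": [0,0,0],"gripper": 0},
])

```text
t: 5.1
tool_pos: [0.6454, 0.0684, 0.1195]
tool_rot: [2.135, 2.304, 0.0]
contact_force: [-0.6, -0.2, 0.2]
opening: 0.0002
grip_force: 0.3
```

Call:
drive_tool([
  {"translation": [0,0.1,0],"angular": [0,0,0],"gripper": 0},
  {"translation": [0,0.1,0],"angular": [0,0,0],"gripper": 0},
])

```text
t: 5.35
tool_pos: [0.653, 0.069, 0.1194]
tool_rot: [-2.135, -2.304, 0.001]
contact_force: [-3.5, -0.6, 2.6]
opening: 0.0002
grip_force: 2.1
```

Call:
drive_tool([
  {"translation": [0,0.07,0],"angular": [0,0,0],"gripper": 0},
  {"translation": [0,0.07,0],"angular": [0,0,0],"gripper": 0},
])

```text
t: 5.6
tool_pos: [0.6562, 0.0692, 0.1194]
tool_rot: [-2.131, -2.301, 0.009]
contact_force: [-19.3, -2.1, 11.3]
opening: 0.0002
grip_force: 9.2
```

Run:
```python
from h import *
b=grab('side');P=cloud(b);save(b,'side1')
d=np.array([.9969,.0783])
for lo,hi in ((.09,.15),(.01,.075)):
    m=(P[...,2]>lo)&(P[...,2]<hi)&(P[...,0]>.6)&(P[...,0]<.72)&(P[...,1]>-.065)&(P[...,1]<.0)
    q=P[m];s=q[:,:2]@d; h,e=np.histogram(s,bins=np.arange(.66,.7,.002)); print(h.tolist())
```

```text
[0, 0, 0, 0, 0, 3, 302, 335, 25, 55, 36, 24, 17, 14, 18, 15, 20, 12, 18]
[0, 0, 0, 0, 0, 0, 0, 0, 22, 342, 278, 28, 9, 12, 19, 11, 14, 16, 14]
```

Run:
```python
from h import *
b=load('side')
B=cv2.resize(b['color'][120:300,275:515],None,fx=3.2,fy=3.2,interpolation=cv2.INTER_CUBIC)
cv2.imwrite('pics/side1c.png',cv2.convertScaleAbs(B[...,::-1],alpha=1.5))
```

```text
(no output)
```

View pics/side1c.png

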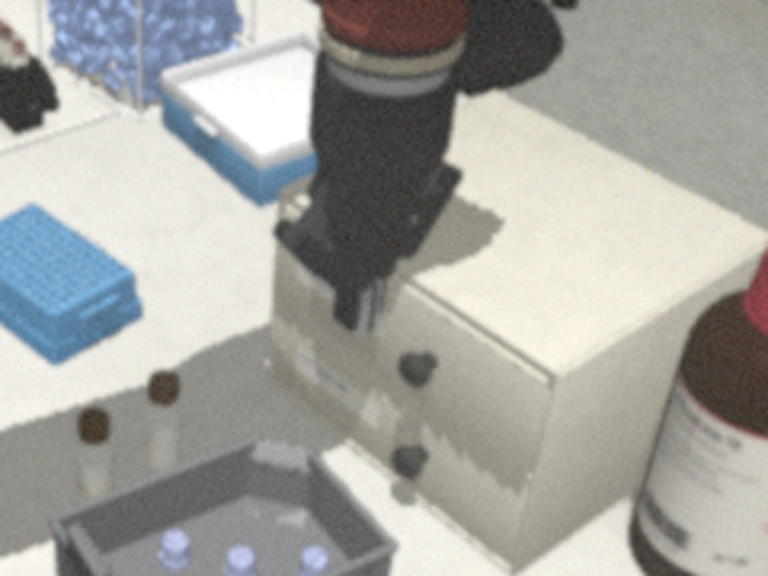

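The crop shows the drawer nearly home, about 5 mm proud of the lower drawer. The shut finger linkage, at crop px (455,175), sits over the chest's top edge and is likely what blocks it. I'll back off, raise the tool and push again.

Call:
drive_tool([
  {"translation": [0,-0.4,0],"angular": [0,0,0],"gripper": 0},
  {"translation": [0,-0.2,-0.25],"angular": [0,0,0],"gripper": 0},
  {"translation": [0,0,-0.25],"angular": [0,0,0],"gripper": 0},
  {"translation": [0,0.25,0],"angular": [0,0,0],"gripper": 0},
  {"translation": [0,0.15,0],"angular": [0,0,0],"gripper": 0},
])

```text
t: 6.28
tool_pos: [0.6519, 0.0689, 0.1397]
tool_rot: [2.135, 2.304, 0.001]
contact_force: [0.7, -0.1, 0.6]
opening: 0.0001
grip_force: 0.0
```

Run:
```python
from h import *
b=grab('side');P=cloud(b);print(ctrl.get_obs()['tool_pos'],ctrl.get_obs()['contact_force'])
d=np.array([.9969,.0783])
for lo,hi in ((.09,.15),(.01,.075)):
    m=(P[...,2]>lo)&(P[...,2]<hi)&(P[...,0]>.6)&(P[...,0]<.72)&(P[...,1]>-.065)&(P[...,1]<.0)
    q=P[m];s=q[:,:2]@d; h,e=np.histogram(s,bins=np.arange(.66,.7,.002)); print(h.tolist(), np.median(s[(s>.665)&(s<.69)]))
```

```text
[0.65214506 0.06884121 0.13929068] [ 0.08955557  0.05495001 -0.50453198]
[0, 0, 0, 0, 0, 3, 273, 373, 28, 49, 42, 19, 11, 17, 17, 14, 16, 21, 11] 0.6744385385096876
[0, 0, 0, 0, 0, 0, 0, 0, 11, 348, 294, 17, 11, 12, 16, 18, 14, 10, 17] 0.6799756191399492
```

Call:
drive_tool([
  {"translation": [0,0.08,0],"angular": [0,0,0],"gripper": 0},
  {"translation": [0,0.08,0],"angular": [0,0,0],"gripper": 0},
])

```text
t: 6.58
tool_pos: [0.657, 0.0693, 0.1387]
tool_rot: [-2.134, -2.304, 0.001]
contact_force: [-3.0, 0.3, 0.1]
opening: 0.0004
grip_force: 1.5
```

Call:
drive_tool([
  {"translation": [0,0.06,0],"angular": [0,0,0],"gripper": 0},
  {"translation": [0,0.06,0],"angular": [0,0,0],"gripper": 0},
])

```text
t: 6.82
tool_pos: [0.6614, 0.0697, 0.139]
tool_rot: [-2.134, -2.304, 0.002]
contact_force: [-6.7, -0.8, 2.8]
opening: -0.0002
grip_force: 3.2
```

```bash
cat > fr.py <<'E'
from h import *
b=grab('side');P=cloud(b);o=ctrl.get_obs();print(o['tool_pos'],o['contact_force'])
d=np.array([.9969,.0783])
for lo,hi in ((.09,.15),(.01,.075)):
    m=(P[...,2]>lo)&(P[...,2]<hi)&(P[...,0]>.6)&(P[...,0]<.72)&(P[...,1]>-.065)&(P[...,1]<.0)
    q=P[m];s=q[:,:2]@d; print(np.median(s[(s>.665)&(s<.69)]))
E
python3 fr.py
```

```text
[0.66134099 0.069688   0.13911365] [-2.92464579 -0.63842884  0.60048886]
0.680029908238348
0.6799557657048936
```

Call:
drive_tool([
  {"translation": [0,0.05,0],"angular": [0,0,0],"gripper": 0},
  {"translation": [0,-0.5,0],"angular": [0,0,0],"gripper": 0},
  {"translation": [0,-0.9,-0.5],"angular": [0,0,0],"gripper": 0},
  {"translation": [0,-0.9,-0.6],"angular": [0,0,0.5],"gripper": 1},
  {"translation": [0,-0.9,-0.6],"angular": [0,0,0.5],"gripper": 1},
  {"translation": [0,-0.9,-0.3],"angular": [0,0,0.1],"gripper": 1},
  {"translation": [0,-0.8,0],"angular": [0,0,0],"gripper": 1},
])

```text
t: 7.75
tool_pos: [0.4684, 0.0674, 0.2214]
tool_rot: [2.303, 2.131, 0.006]
contact_force: [0.4, 0.4, -0.4]
opening: 0.0722
grip_force: 0.0
```

```bash
cat > tt.py <<'E'
from h import *
for n in ('side','wrist'):
    im=grab(n);P=cloud(im);P[im['depth']==0]=9
    m=(P[...,2]>.072)&(P[...,2]<.088)&(P[...,0]>.42)&(P[...,0]<.48)&(P[...,1]>-.0)&(P[...,1]<.09)
    q=P[m]
    if len(q)>4: print(n,'tab',len(q),q.mean(0).round(4),q.min(0).round(3),q.max(0).round(3),np.polyfit(q[:,1],q[:,0],1).round(3))
    m=(P[...,2]>.042)&(P[...,2]<.054)&(P[...,0]>.42)&(P[...,0]<.64)&(P[...,1]>-.04)&(P[...,1]<.115)
    q=P[m]
    if len(q)>4: rc=cv2.minAreaRect((q[:,:2]*1000).astype(np.float32));print('rim',len(q),np.round(rc[0]),np.round(rc[1]),rc[2])
save(im,'wrist1')
E
python3 fr.py; python3 tt.py
```

```text
[0.46528337 0.06790637 0.22008757] [ 2.72069797  2.3672731  -0.03447918]
0.6799867268509444
0.6799599324381373
side tab 131 [0.4527 0.0386 0.0785] [0.448 0.021 0.072] [0.46  0.061 0.083] [0.073 0.45 ]
rim 934 [534.  34.] [116. 172.] 85.99327850341797
wrist tab 432 [0.4539 0.0435 0.0799] [0.447 0.023 0.072] [0.46  0.062 0.083] [0.079 0.45 ]
rim 2867 [535.  35.] [116. 172.] 85.96411895751953
```

View pics/wrist1.png

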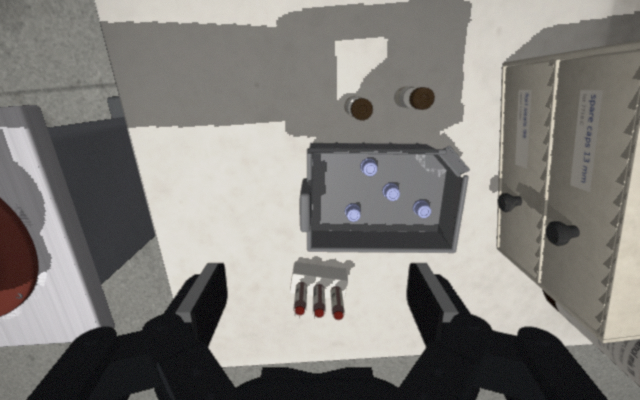

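The wrist view shows the tab at px (305,205), all four caps lying free in the tote, the lip corner at (455,160), and the vials and block clear of it. The drawer is flush. The tab centre comes out at (0.4533, 0.041), top at 0.08, from both views.

Run:
```python
from h import *
s=plan(np.array([.4533,.041,.13]),down(85.9),4,1)
plan(np.array([.4533,.041,.055]),down(85.9),4,1,s)
```

```text
{"translation":[-0.17, -0.08, 0.56],"angular":[0.0, 0.0, -0.01],"gripper":1},
{"translation":[-0.17, -0.08, 0.56],"angular":[0.01, 0.0, -0.01],"gripper":1},
{"translation":[-0.17, -0.08, 0.56],"angular":[0.0, 0.0, -0.01],"gripper":1},
{"translation":[-0.18, -0.08, 0.57],"angular":[0.01, 0.0, -0.01],"gripper":1}

{"translation":[0.0, 0.0, 0.47],"angular":[0.0, 0.0, 0.0],"gripper":1},
{"translation":[0.0, 0.0, 0.47],"angular":[0.0, 0.0, 0.0],"gripper":1},
{"translation":[0.0, 0.0, 0.47],"angular":[0.0, 0.0, 0.0],"gripper":1},
{"translation":[0.0, 0.0, 0.46],"angular":[0.0, 0.0, 0.0],"gripper":1}
```

Call:
drive_tool([
  {"translation": [-0.17,-0.08,0.56],"angular": [0,0,0],"gripper": 1},
  {"translation": [-0.17,-0.08,0.56],"angular": [0,0,0],"gripper": 1},
  {"translation": [-0.17,-0.08,0.56],"angular": [0,0,0],"gripper": 1},
  {"translation": [-0.18,-0.08,0.57],"angular": [0,0,0],"gripper": 1},
  {"translation": [0,0,0],"angular": [0,0,0],"gripper": 1},
])

```text
t: 8.52
tool_pos: [0.4526, 0.0406, 0.1273]
tool_rot: [-2.304, -2.131, 0.004]
contact_force: [0.8, 0.3, 0.7]
opening: 0.0853
grip_force: 0.0
```

Run:
```python
from h import *
plan(np.array([.4533,.041,.055]),down(85.9),4,1)
```

```text
{"translation":[0.0, 0.01, 0.45],"angular":[-0.01, 0.0, -0.01],"gripper":1},
{"translation":[0.0, 0.0, 0.45],"angular":[-0.01, 0.0, -0.01],"gripper":1},
{"translation":[0.01, 0.01, 0.45],"angular":[0.0, 0.0, -0.01],"gripper":1},
{"translation":[0.0, 0.0, 0.46],"angular":[-0.01, 0.0, -0.02],"gripper":1}
```

Call:
drive_tool([
  {"translation": [0,0.01,0.45],"angular": [0,0,0],"gripper": 1},
  {"translation": [0,0.01,0.45],"angular": [0,0,0],"gripper": 1},
  {"translation": [0,0,0.45],"angular": [0,0,0],"gripper": 1},
  {"translation": [0,0,0.4],"angular": [0,0,0],"gripper": 1},
  {"translation": [0,0,0],"angular": [0,0,0],"gripper": 0.2},
  {"translation": [0,0,0],"angular": [0,0,0],"gripper": 0.2},
  {"translation": [0,0,0],"angular": [0,0,0],"gripper": 0.2},
  {"translation": [0,0,0],"angular": [0,0,0],"gripper": 0.2},
], force=30)

```text
t: 9.52
tool_pos: [0.4547, 0.0407, 0.06]
tool_rot: [2.305, 2.133, 0.002]
contact_force: [-0.1, 0.2, 0.5]
opening: 0.017
grip_force: 0.0
```

Call:
drive_tool([
  {"translation": [0,0,0],"angular": [0,0,0],"gripper": 0.1},
  {"translation": [0,0,0],"angular": [0,0,0],"gripper": 0.05},
  {"translation": [0,0,0],"angular": [0,0,0],"gripper": 0},
  {"translation": [0,0,0],"angular": [0,0,0],"gripper": 0},
  {"translation": [0,0,0],"angular": [0,0,0],"gripper": 0},
], force=30)

```text
t: 10.15
tool_pos: [0.4546, 0.0407, 0.0599]
tool_rot: [2.305, 2.134, 0.001]
contact_force: [-0.6, -0.0, 5.9]
opening: 0.0097
grip_force: 30.6
```

Call:
drive_tool([
  {"translation": [0,0,0],"angular": [0,0,0],"gripper": 0},
  {"translation": [0,0,0],"angular": [0,0,0],"gripper": 0},
  {"translation": [0,0,-0.05],"angular": [0,0,0],"gripper": 0},
  {"translation": [0,0,-0.1],"angular": [0,0,0],"gripper": 0},
  {"translation": [0,0,-0.15],"angular": [0,0,0],"gripper": 0},
], force=90)

```text
t: 10.78
tool_pos: [0.4531, 0.0408, 0.0705]
tool_rot: [-2.304, -2.133, 0.003]
contact_force: [1.1, -0.4, -2.5]
opening: 0.0079
grip_force: 87.9
```

Call:
drive_tool([
  {"translation": [0,0,-0.2],"angular": [0,0,0],"gripper": 0},
  {"translation": [0,0,-0.3],"angular": [0,0,0],"gripper": 0},
  {"translation": [0,0,-0.4],"angular": [0,0,0],"gripper": 0},
  {"translation": [0,0,-0.5],"angular": [0,0,0],"gripper": 0},
  {"translation": [0,0,-0.5],"angular": [0,0,0],"gripper": 0},
  {"translation": [0,0,-0.4],"angular": [0,0,0],"gripper": 0},
  {"translation": [0,0,-0.2],"angular": [0,0,0],"gripper": 0},
  {"translation": [0,0,0],"angular": [0,0,0],"gripper": 0},
])

```text
t: 11.78
tool_pos: [0.4545, 0.0407, 0.1719]
tool_rot: [2.305, 2.133, 0.001]
contact_force: [0.0, 0.7, -3.4]
opening: 0.0078
grip_force: 88.0
```

Run:
```python
from h import *
im=grab('wrist');save(im,'wrist2');P=cloud(im);P[im['depth']==0]=9
o=ctrl.get_obs();print(o['tool_pos'],o['q'],o['contact_force'],o['opening'])
h=o['tool_pos'][2]-.06
m=(P[...,2]>h+.042)&(P[...,2]<h+.06)&(P[...,0]>.5)&(P[...,0]<.64)&(P[...,1]>-.05)&(P[...,1]<.12)
q=P[m];A=np.c_[q[:,:2],np.ones(len(q))];print(len(q),np.linalg.lstsq(A,q[:,2],rcond=None)[0], h)
# caps (lilac)
c=im['color'].astype(int);k=(c[...,2]-c[...,1]>18);print(k.sum())
n,l,st,ce=cv2.connectedComponentsWithStats(k.astype(np.uint8))
for i in range(1,n):
    if st[i,4]>40: print(ce[i].round(),st[i,4])
```

```text
[0.45400015 0.0407756  0.17110711] [-7.39566003e-02 -3.27548430e-01  2.05745382e+00  3.56732160e-05
  1.41206238e+00  3.34411178e-03] [ 0.72539963 -0.07754097 -2.70924574] 0.007804518560706922
7977 [-0.0286025   0.00504077  0.17596606] 0.11110710713379535
3331
[428. 181.] 824
[465. 224.] 862
[516. 253.] 889
[395. 259.] 756
```

View pics/wrist2.png

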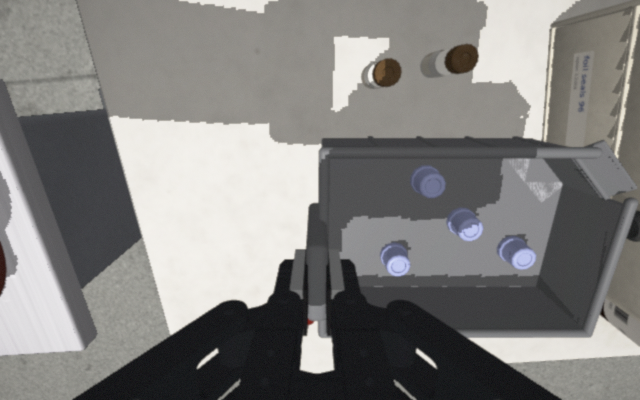

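The wrist view shows the tote held level, all four caps inside at px (428,181), (465,224), (516,253) and (395,259), with the vials and drawer undisturbed. Next I'll raise the tote and yaw it so the lip corner points straight ahead. After that a pure pitch tips it.

Call:
drive_tool([
  {"translation": [0,0,-0.3],"angular": [0,0,0.2],"gripper": 0},
  {"translation": [0,0,-0.5],"angular": [0,0,0.5],"gripper": 0},
  {"translation": [0,0,-0.6],"angular": [0,0,0.7],"gripper": 0},
  {"translation": [0,0,-0.6],"angular": [0,0,0.8],"gripper": 0},
  {"translation": [0,0,-0.6],"angular": [0,0,0.8],"gripper": 0},
  {"translation": [0,0,-0.6],"angular": [0,0,0.8],"gripper": 0},
  {"translation": [0,0,-0.4],"angular": [0,0,0.7],"gripper": 0},
  {"translation": [0,0,-0.2],"angular": [0,0,0.5],"gripper": 0},
])

```text
t: 12.82
tool_pos: [0.4545, 0.0408, 0.3248]
tool_rot: [2.898, 1.212, 0.002]
contact_force: [-0.0, 0.7, -3.2]
opening: 0.0076
grip_force: 88.0
```

Call:
drive_tool([
  {"translation": [0,0,0],"angular": [0,0,0.2],"gripper": 0},
  {"translation": [0,0,0],"angular": [0.1,-0.1,0],"gripper": 0},
  {"translation": [0,0,0],"angular": [0.2,-0.2,0],"gripper": 0},
  {"translation": [0,0,0],"angular": [0.2,-0.2,0],"gripper": 0},
  {"translation": [0,0,0],"angular": [0.2,-0.2,0],"gripper": 0},
  {"translation": [0,0,0],"angular": [0.2,-0.2,0],"gripper": 0},
  {"translation": [0,0,0],"angular": [0.2,-0.2,0],"gripper": 0},
  {"translation": [0,0,0],"angular": [0.2,-0.2,0],"gripper": 0},
])

```text
t: 13.82
tool_pos: [0.4543, 0.0408, 0.3233]
tool_rot: [-2.799, -1.13, 0.362]
contact_force: [-0.4, -0.4, -2.6]
opening: 0.008
grip_force: 88.0
```

```bash
cat > st.py <<'E'
from h import *
o=ctrl.get_obs();R=Ro.from_rotvec(o['tool_rot']).as_matrix();print(o['t'],o['tool_pos'].round(4),o['q'].round(2),o['contact_force'].round(1),o['opening'],o['grip_force'])
ux,uy=R[:,1],R[:,0] # tote x,y
print('tilt',np.degrees(np.arccos(-R[2,2])),'downhill dir in tote deg',np.degrees(np.arctan2(-uy[2],-ux[2])))
E
python3 st.py
```

```text
13.825 [0.4543 0.0408 0.3233] [-0.07 -0.22  1.73 -0.01  1.89  0.73] [-0.4 -0.4 -2.6] 0.007954692965888608 88.01416754722595
tilt 14.850927170503322 downhill dir in tote deg 44.992431139101605
```

Call:
drive_tool([
  {"translation": [0,0,0],"angular": [0.2,-0.2,0],"gripper": 0},
  {"translation": [0,0,0],"angular": [0.2,-0.2,0],"gripper": 0},
  {"translation": [0,0,0],"angular": [0.2,-0.2,0],"gripper": 0},
  {"translation": [0,0,0],"angular": [0.2,-0.2,0],"gripper": 0},
  {"translation": [0,0,0],"angular": [0.2,-0.2,0],"gripper": 0},
  {"translation": [0,0,0],"angular": [0.2,-0.2,0],"gripper": 0},
  {"translation": [0,0,0],"angular": [0.2,-0.2,0],"gripper": 0},
  {"translation": [0,0,0],"angular": [0.2,-0.2,0],"gripper": 0},
])

```text
t: 14.82
tool_pos: [0.4542, 0.0407, 0.3233]
tool_rot: [-2.612, -1.055, 0.767]
contact_force: [-0.4, 0.4, -1.1]
opening: 0.008
grip_force: 88.1
```

Call:
drive_tool([
  {"translation": [0,0,0],"angular": [0.2,-0.2,0],"gripper": 0},
  {"translation": [0,0,0],"angular": [0.1,-0.1,0],"gripper": 0},
  {"translation": [0,0,0],"angular": [0,0,0],"gripper": 0},
  {"translation": [0,0,0],"angular": [0,0,0],"gripper": 0},
  {"translation": [0,0,0],"angular": [0,0,0],"gripper": 0},
  {"translation": [0,0,0],"angular": [0,0,0],"gripper": 0},
])

```text
t: 15.58
tool_pos: [0.4541, 0.0408, 0.3235]
tool_rot: [-2.574, -1.039, 0.834]
contact_force: [0.6, 0.2, -2.5]
opening: 0.0076
grip_force: 88.2
```

```bash
python3 st.py
python3 - <<'E'
from h import *
im=grab('wrist');save(im,'wrist3')
E
```

```text
15.575 [0.4541 0.0408 0.3235] [-0.06  0.02  1.58 -0.03  2.17  0.74] [ 0.6  0.2 -2.5] 0.0076302852395386585 88.16761493682861
tilt 36.173132512226026 downhill dir in tote deg 45.000131102114125
```

View pics/wrist3.png

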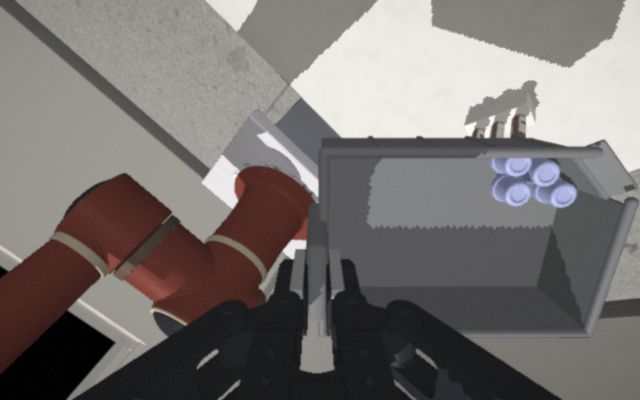

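The wrist view shows all four caps packed 2×2 at px (512,163), (545,172), (515,192) and (557,192), by the lip corner. I'll check where that is in the tote frame.

Run:
```python
from h import *
im=load('wrist');P=cloud(im);o=ctrl.get_obs()
R=Ro.from_rotvec(o['tool_rot']).as_matrix()
# tote frame: x=tool y, y=tool x, z=-tool z; tcp at tote (-.083,0,.060)
def T(p): 
    d=(p-o['tool_pos'])@R; return np.stack([d[...,1]-.083,d[...,0],.060-d[...,2]],-1)
Q=T(P)
for uv in [(512,163),(545,172),(515,192),(557,192)]: print(uv,(Q[uv[1]-2:uv[1]+3,uv[0]-2:uv[0]+3].reshape(-1,3).mean(0)*1000).round())
print('floor check',(Q[200,420]*1000).round(),'rim',(Q[152,500]*1000).round(),(Q[240,618]*1000).round(), 'lip top',(Q[170,615]*1000).round())
```

```text
(512, 163) [26. 44. 27.]
(545, 172) [51. 37. 19.]
(515, 192) [36. 25. 19.]
(557, 192) [61. 25. 20.]
floor check [-15.  14.   2.] rim [ 4. 55. 50.] [76.  8. 49.] lip top [70. 44. 42.]
```

```bash
python3 fr.py
python3 - <<'E'
from h import *
im=load('side');cv2.imwrite('pics/side2.png',cv2.convertScaleAbs(cv2.resize(im['color'][100:400,200:600],(800,600))[...,::-1],alpha=1.4))
E
```

```text
[0.45411507 0.04077392 0.32343962] [-0.1351114   0.07976923 -2.75601443]
0.679972656292996
0.6799569130761195
```

View pics/side2.png

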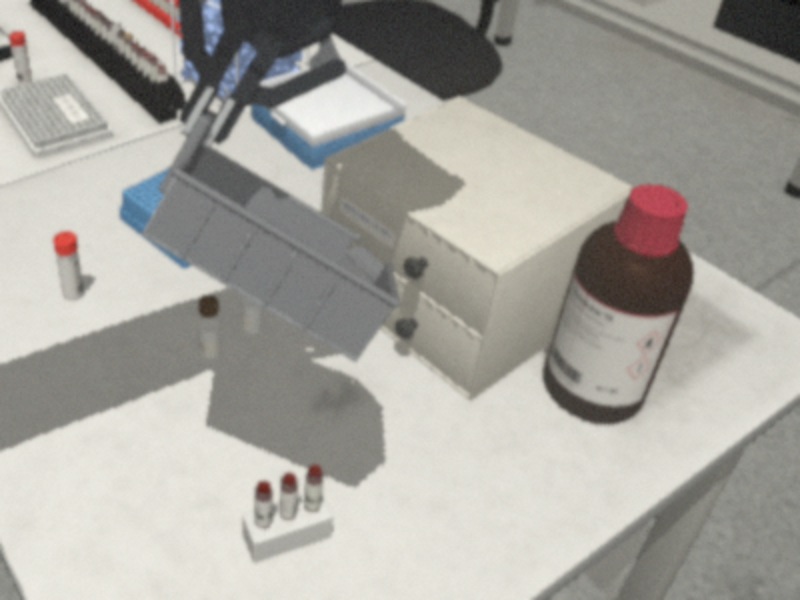

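The side view shows the tote tipped and well clear of the bench. The drawer front is flush, and the vials (208,325), tube block (288,520), red-capped container and rack are all standing.

```bash
python3 -c "
from station import ctrl
print(abs(ctrl.get_obs()['dq']).max()); print(ctrl.finish_job())"
```

```text
0.008390904828289225
the job is handed in; nothing more can be done
None
```

The job is handed in: the drawer is home and flush, and the tote is held steady at about 36°, clear of the bench, with all four caps together in the pouring-lip corner and nothing spilled or knocked over.

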